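# Shift the tube roller's gated lever into the third slot

### The job

Set the tube roller to its third setting by pushing its lever with the fingertips, without forcing it and without gripping it: bring it out of the near left slot of the H-shaped gate into the middle channel, push it across to the right, then away from you into the third slot (far right, marked by three raised dots) until it is fully home. Leave it there, and leave the dropper bottle, the small carton and the cartridge round the machine where they stand.

Things in the scene. Friction and masses are not known exactly. Their poses are not given: they have to be found in the camera images.
- tube_roller: White bench tube roller, 230 mm deep (x), 170 mm wide (y), fixed to the table. Near part: a console with the lever gate in its top; far part (x from +63 to +165 mm): three black rollers carrying two sample tubes, highest point 90 mm above the table. Origin: on the table under the centre of the gate. x points away from the operator (forward, towards the rollers), y left, z up.
- gate_centre (a point): Centre of the bare aluminium gate plate (84 x 84 mm), on its upper face, 76.5 mm above the table; axes as tube_roller's. H-shaped opening: a middle channel along y at x = 0, and two legs along x at y = +18 mm (left) and -18 mm (right), each 52 mm long (x from -26 to +26); all 15 mm wide, so the 10 mm lever shaft has 2.5 mm play on each side.
- slot_three (a point): The third slot, on the plate's upper face at the forward end of the right leg (x = +20, y = -18 mm from gate_centre). Slots: one = left leg, forward end (+x); two = left leg, near end; three = right leg, forward end; four = right leg, near end. One to four small raised dots stand on the plate beyond each slot's end.
- lever_pivot (a point): Point about which the lever tilts, hidden under the plate, 15 mm above tube_roller's origin, 60 mm below mid plate; axes as tube_roller's. With side tilt s and forward tilt f, the point of the lever at distance L from the pivot lies at x = L sin f, y = -L cos f sin s, z = L cos f cos s from here.
- lever_side (a joint): Sideways tilt of the lever, rad: 0 upright, about -0.29 in the left leg, about +0.29 in the right leg (+ is to the right). No spring: it stays where it is left, held by friction of about 0.16 N m (under 2 N at the handle). Starts in the left leg.
- lever_forward (a joint): Forward tilt of the lever, rad: + is away from the operator, 0 in the middle channel (it can go across within about +-0.04), about +0.32 at the forward end of the legs (slots one, three), about -0.32 at the near end. No spring: it stays where it is left (friction about 0.16 N m). Starts in slot two (near half of the left leg), -0.30 to -0.14.
- lever_grip (a point): Middle of the lever's black round handle: 24 mm diameter, running along the lever from 90 to 136 mm from the pivot (this point at 112 mm). z axis along the lever, upwards. Below it the bare steel shaft, 10 mm diameter, goes down through the gate. Upright, the handle's top is 151 mm above the table.
- dropper_1: Loose white dropper bottle, 27 mm diameter, 84 mm high, upright on the table to the right of the console. Origin: centre of its underside, z up. Bystander.
- kit_box_2: Loose small carton 65 x 101 x 50 mm on the table left of the machine. Origin: centre of its underside, z up. Bystander.
- cartridge_1: Loose white test cartridge with a round cap, 62 x 47 x 21 mm, flat on the table to the right of the rollers. Origin: centre of its underside, z up. Bystander.

How it is judged (in metres and radians):
On the way, in this order (a step that is already met when the one before it is completed fails the run):
1. the lever has been pushed across the middle channel to the right-hand leg (value of joint lever_side above 0.22 rad).
2. the lever is fully home in the third slot (far right) (value of joint lever_side above 0.22 rad and value of joint lever_forward above 0.26 rad), for 0.2 s.
At the end, for the whole second after the job is handed in: The lever rests in the third slot: sideways tilt over +0.22 rad (right leg) and forward tilt over +0.26 rad (the slot's end is at about 0.32) (all of step 2 and velocity of joint lever_forward below 0.05 rad/s); the robot touches nothing.
It fails at once if the lever is gripped: it stands between the jaws, at the grasp point, instead of being pushed (x of the grasp point in the frame of lever_grip between -0.01 and 0.01 m and y of the grasp point in the frame of lever_grip between -0.01 and 0.01 m and z of the grasp point in the frame of lever_grip between -0.055 and 0.026 m).
It fails at once if the lever is forced: the robot presses on it or on the machine with more than 45 N (contact force between any of the arm, the fingers and tube_roller above 45 N).
It fails at once if the dropper bottle, the small carton or the cartridge is moved more than 20 mm, or lifted (distance of any of dropper_1, kit_box_2, cartridge_1 from where it was at the start of the episode above 0.02 m).
It fails at once if the dropper bottle is tipped (angle between dropper_1's own z axis and vertical above 0.3 rad).
It also fails if it takes over 54 s, if anything falls off the work surface, if the arm or the gripper's body presses on something with over 40 N, if the wrist force passes 120 N, or if a joint passes its speed limit or range.

### The arm

A 7-joint arm with a two-finger parallel gripper is mounted at the origin on a cart in front of the work surface, level with it; the furniture and walls round the work are solid. World frame = base frame: x ahead of the robot, y to its left, z up, the work surface at z = 0. Lengths are in m, angles in degrees, forces in N, time in s.
With the tool pointing down it reaches from about 0.425 to 1.025 m from the base axis. Payload 9.4 kg.
Tool frame: the origin (TCP) lies midway between the tips of the shut fingers; the grasp point (between the pads) lies 19 mm behind it; z points along the fingers, y is the direction in which the jaws open and shut (so a half turn about z gives the same grasp; the last joint's range is limited). The gripper opens to 93 mm and grips with 3 to 60 N. Pads are 15 mm wide; open, the fingers measure 128 mm over their backs; the gripper's body (75 mm by 188 mm) begins 65 mm behind the grasp point.
Start: joints at [-67.592, 34.337, -0.143, 91.639, 0.103, 54.024, -4.572], TCP at [0.327, 0.647, 0.219] pointing down, gripper open.
Joint ranges: [-147.43, 147.43], [-19.82, 112.94], [-74.19, 73.91], [6.32, 146.72], [-59.91, 239.91], [6.04, 106.73], [-150.56, 150.56]. Speed limits (degrees/s): [127.2, 127.2, 172.46, 172.46, 180, 180, 180].

### API

Orientations are given as [roll, pitch, yaw] about the fixed x, y, z axes, in that order (R = Rz(yaw) Ry(pitch) Rx(roll)).
In Python, from bench import * gives the robot as it stands.
- The arm moves only by the tool servo_tool, never from a script. Its argument "rows" is a list that holds one entry, the list of rows, each a list of 6 numbers: the shift along the tool's x, y, z in mm, then the turn, a rotation vector about the tool's x, y, z in degrees. In form: [[[x, y, z, ax, ay, az], ...]]. A call has 1 to 5 rows; each row is the pose to reach, as a shift and turn from the pose commanded when the call began, along the tool's axes at that moment; what a row does not reach only later rows make up. A row lasts 1/10 s, in which the tool goes at most 50 mm and 8.59 degrees, less where a joint would pass 70% of its speed; a pose out of reach is approached as far as the arm can. A call with a gripper value outside its range is refused whole. "jaw" is the closure, from 0 (fully open) to 1 (shut), set as the call begins (left out, the last holds). The fingers move at their own pace and stop on an object; the grip force is fixed at half the most. Time passes only in rows, so rows that repeat a pose let the fingers close. It gives the time, the measured TCP pose, the force and the opening at its end, in the units of the state.
- read_state(): the state, without advancing time (a new reading comes with each control period).
- capture(name): name is "scene" or "top"; returns a dict with "image" (400x640x3 uint8, red, green, blue), "camera_matrix" (3x3 intrinsics, pixels), "R" (3x3) and "t" (3): a world point X has camera coordinates R X + t. Camera axes: x right, y down, z forward; pixel columns grow to the right and rows downward; lengths in m; the calibration is good to about 2 mm. A picture is of the moment at which its call begins. There is no depth.
- finish_job(): hands the job in, once; it reports no verdict.
Trained networks look in the newest picture that a camera, given by its name, has taken for a name from the list of things; names that differ only in an ending like _2 or _b are one class to them, and where a whole thing is asked for, a point or a joint stands for the part that bears it (a point fixed in the world has none). Each returns a list of dicts, best first, with "p" (0 to 1); they miss things now and then, are a little off and sometimes report something else, mostly with a low value. They report only what shows in the picture. A call takes as long as a camera call.
- spot_in(camera, thing): "box" ([centre column, centre row, width, height] in pixels, round what is visible of it).
- mark_of(camera, thing): "position" ([column, row] in pixels: a listed point, or the origin of a listed thing).
The state is a dict: "t": time; "qpos": joint angles; "qvel": joint speeds; "effort": joint torques, N m; "eef_pos": TCP position; "tcp_rot": TCP orientation; "contact_force": force on the tool from outside, world axes, zero at the start; "ft_torque": the same for the moment, N m; "width": finger opening in m.
Only numpy, scipy, OpenCV 4.12 (cv2) and the standard library are available. Lean on these libraries where they do the work, as an engineer would, in place of code of your own. Each camera call takes 0.05 s, during which the arm holds its last target. There are 200 camera calls.

## Working session

There is one attempt and no reset: what is moved stays moved. The work goes in short steps, Python scripts to look and compute and a tool call to move; the robot and the scene stay as the last step left them, time stands still between calls to the robot, and variables do not carry over. Pictures are saved under pics/ and viewed, about 8 in all and at most 12, crops included, and the job is handed in when it is done.

Besides the shell and the picture viewer there is one more tool, called after ">>>" as name(argument=value, ...), one argument or row to a line, values as JSON. servo_tool: Moves the arm, as the interface text tells. Its arguments: {"type":"object","properties":{"rows":{"type":"array"},"jaw":{"type":"number"}},"required":["rows"]}

```bash
mkdir -p pics; ls
cat > h.py <<'E'
from bench import *
import numpy as np, cv2
def cap(n,f=None):
    c=capture(n)
    if f: cv2.imwrite('pics/'+f,cv2.cvtColor(c['image'],cv2.COLOR_RGB2BGR))
    return c
def ray(c,p):
    K=np.array(c['camera_matrix']);R=np.array(c['R']);t=np.array(c['t'])
    d=R.T@np.linalg.solve(K,[p[0],p[1],1]);return -R.T@t,d/np.linalg.norm(d)
def atz(c,p,z):
    o,d=ray(c,p);return o+d*(z-o[2])/d[2]
def tri(obs):
    A=np.zeros((3,3));b=np.zeros(3)
    for c,p in obs:
        o,d=ray(c,p);M=np.eye(3)-np.outer(d,d);A+=M;b+=M@o
    X=np.linalg.solve(A,b);return X
def proj(c,X):
    x=np.array(c['camera_matrix'])@(np.array(c['R'])@np.array(X)+np.array(c['t']));return x[:2]/x[2]
E
python3 - <<'E'
from h import *
np.set_printoptions(precision=4,suppress=True)
cs={n:cap(n,n+'0.png') for n in('scene','top')}
for n in cs: print(n,ray(cs[n],(320,200)))
Z={'tube_roller':0,'gate_centre':.0765,'slot_three':.0765,'lever_pivot':.015,'lever_grip':.12,'dropper_1':0,'kit_box_2':0,'cartridge_1':0}
for th,z in Z.items():
    ob=[]
    for n in cs:
        for m in mark_of(n,th)[:2]:
            print(th,n,round(m['p'],2),np.round(m['position'],1),atz(cs[n],m['position'],z))
            if m['p']>.4 and not any(o[0] is cs[n] for o in ob): ob.append((cs[n],m['position']))
    if len(ob)==2: print('   tri',tri(ob))
s=read_state();print(s['t'],s['eef_pos'],s['tcp_rot'],s['width'])
E
```

```text
pics
scene (array([-0.0834, -0.6708,  0.4797]), array([ 0.7319,  0.5425, -0.4124]))
top (array([ 0.4844, -0.1939,  1.0517]), array([ 0.0656,  0.008 , -0.9978]))
tube_roller scene 0.95 [331.8 260.8] [ 0.5618 -0.2162  0.    ]
tube_roller top 0.73 [332.  197.5] [ 0.5593 -0.2137  0.    ]
tube_roller top 0.7 [276.9 146.4] [ 0.6818 -0.0837  0.    ]
   tri [ 0.5603 -0.2151  0.0002]
gate_centre scene 0.71 [328.7 223.8] [ 0.5583 -0.213   0.0765]
gate_centre top 0.68 [333.1 193.7] [ 0.5621 -0.2147  0.0765]
   tri [ 0.5611 -0.2133  0.0756]
slot_three scene 0.94 [345.8 222.4] [ 0.5796 -0.2351  0.0765]
slot_three top 0.81 [338.6 189.4] [ 0.5715 -0.2268  0.0765]
   tri [ 0.5748 -0.2314  0.0769]
lever_pivot top 0.98 [329.5 196. ] [ 0.5617 -0.2076  0.015 ]
lever_grip scene 0.84 [305.8 199.6] [ 0.5428 -0.1758  0.12  ]
lever_grip top 0.94 [315.  199.8] [ 0.5462 -0.176   0.12  ]
   tri [ 0.5455 -0.1751  0.1189]
dropper_1 scene 0.59 [377.4 291.3] [ 0.525  -0.3332  0.    ]
dropper_1 top 0.52 [384.4 216.5] [ 0.5141 -0.3358  0.    ]
   tri [ 0.515  -0.3365  0.0068]
kit_box_2 scene 0.9 [310.6 219.5] [ 0.6751 -0.0823  0.    ]
kit_box_2 scene 0.57 [308.  199.3] [ 0.7558 -0.0139 -0.    ]
kit_box_2 top 0.86 [275.7 149.2] [ 0.675  -0.0809  0.    ]
   tri [ 0.6755 -0.0813 -0.0005]
cartridge_1 scene 0.89 [419.7 277.5] [ 0.6013 -0.3724  0.    ]
cartridge_1 top 0.63 [398.7 179.8] [ 0.6001 -0.371   0.    ]
   tri [ 0.6006 -0.3718 -0.    ]
0.9 [0.3269 0.6471 0.2186] [179.9981   0.0014 153.1991] 0.09316527767519542
```

Run:
```python
import cv2,numpy as np
a=cv2.imread('pics/top0.png')[110:260,230:430];b=cv2.imread('pics/scene0.png')[140:340,230:480]
cv2.imwrite('pics/a.png',cv2.resize(a,None,fx=4,fy=4,interpolation=3))
cv2.imwrite('pics/b.png',cv2.resize(b,None,fx=3,fy=3,interpolation=3))
```

```text
(no output)
```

View pics/a.png

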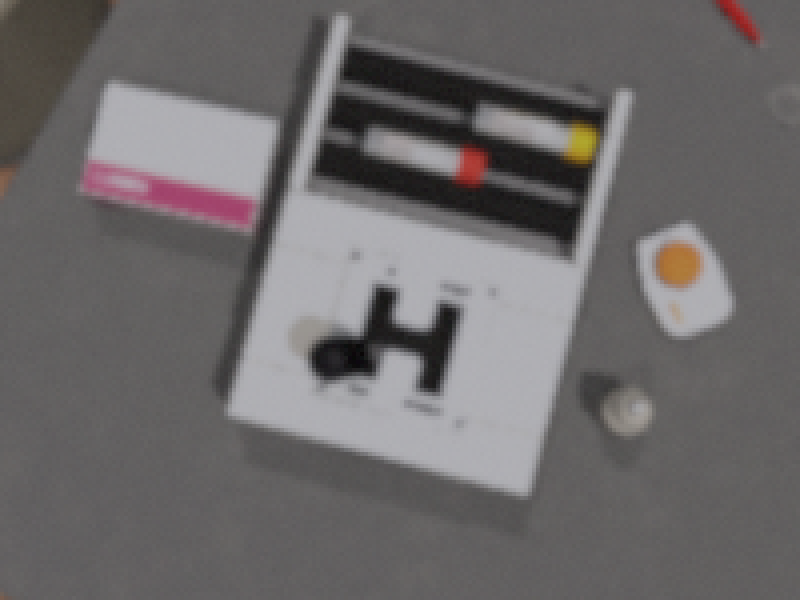

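View pics/b.png

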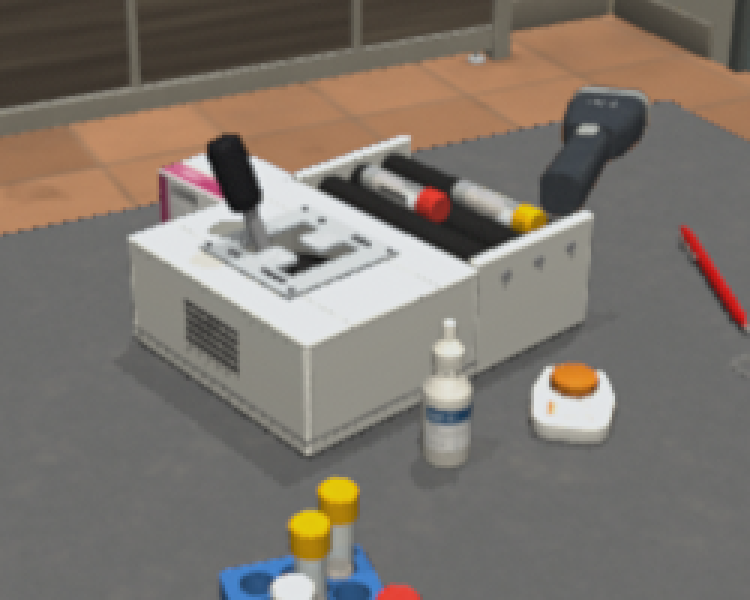

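Run:
```python
from h import *
np.set_printoptions(precision=4,suppress=True)
c=cap('top')
f=lambda x,y,z:atz(c,(230+x/4,110+y/4),z)
def ang(a,b,off=0): d=b-a;return np.degrees(np.arctan2(d[1],d[0]))+off,np.linalg.norm(d)
FL,FR=f(228,415,.075),f(530,493,.075)
print(ang(FR,FL,-90),'width .17')
print('rleg',ang(f(430,392,.0765),f(450,305,.0765)), 'tops',ang(f(452,306,.0765),f(386,290,.0765),-90))
cross=f(410,341,.0765);print('cross',cross)
print('slot3 end',f(451,305,.0765),'front mid',(FL+FR)/2)
for b in('scene','top'):
  cap(b);print(spot_in(b,'lever_grip')[:1],spot_in(b,'dropper_1')[:1])
```

```text
(np.float64(-14.74171033064485), np.float64(0.16910169712241038)) width .17
rleg (np.float64(-13.438741946763226), np.float64(0.048743425104318124)) tops (np.float64(-14.050656059449253), np.float64(0.03705341528058096))
cross [ 0.5587 -0.2134  0.0765]
slot3 end [ 0.5783 -0.2359  0.0765] front mid [ 0.4976 -0.1959  0.075 ]
[{'box': [317.2, 209.7, 37.0, 43.2], 'p': 0.83}] [{'box': [379.1, 274.9, 21.9, 43.7], 'p': 0.73}]
[{'box': [324.6, 195.9, 36.5, 30.1], 'p': 0.85}] [{'box': [385.5, 216.1, 17.3, 7.2], 'p': 0.54}]
```

```bash
cat >> h.py <<'E'
from scipy.spatial.transform import Rotation as Ro
PSI=np.radians(-14.3);G=np.array([.5603,-.2130,0])
XM=np.array([np.cos(PSI),np.sin(PSI),0]);YM=np.array([-np.sin(PSI),np.cos(PSI),0]);M=np.array([XM,YM,[0,0,1]])
def rem(x,y,z,yaw=165.7):
    s=read_state();R=Ro.from_euler('xyz',s['tcp_rot'],degrees=True)
    T=G+M.T@(np.array([x,y,z])/1e3)
    d=R.inv().apply(T-s['eef_pos'])*1e3
    r=(R.inv()*Ro.from_euler('xyz',[180,0,yaw],degrees=True)).as_rotvec(degrees=True)
    print('t',s['t'],'m-frame',np.round(M@(np.array(s['eef_pos'])-G)*1e3,1),'go',np.round(d,1),np.round(r,2),'F',np.round(M@s['contact_force'],1))
E
python3 -c "
from h import *
rem(-75,31,250)"
```

```text
t 1.25 m-frame [-438.6  775.8  218.6] go [-516.2 -648.5  -31.4] [  0.    0.  -12.5] F [-0.1 -0.5 -0.2]
```

>>> servo_tool(
  rows=[
    [[0, 0, -60, 0, 0, 0], [0, 0, -60, 0, 0, -6], [0, 0, -60, 0, 0, -12.5]],
  ],
  jaw=1,
)

```text
t: 1.55
eef_pos: [0.3273, 0.6483, 0.2816]
tcp_rot: [179.7, 0.1, 165.9]
contact_force: [-0.6, -0.1, -0.4]
width: 0.0733
```

```bash
python3 -c "
from h import *
rem(-75,31,250)"
```

```text
t 1.55 m-frame [-438.5  777.1  281.6] go [-360.3 -747.7   28.6] [0.26 0.06 0.24] F [-0.5 -0.3 -0.4]
```

>>> servo_tool(
  rows=[
    [[-20, -42, 0, 0, 0, 0], [-40, -84, 0, 0, 0, 0], [-60, -126, 0, 0, 0, 0], [-80, -168, 0, 0, 0, 0], [-100, -208, 0, 0, 0, 0]],
  ],
)

```text
t: 2.05
eef_pos: [0.3726, 0.4188, 0.2788]
tcp_rot: [180.0, 0.0, 165.7]
contact_force: [0.7, 0.7, -0.3]
width: 0.0333
```

>>> servo_tool(
  rows=[
    [[-20, -42, 0, 0, 0, 0], [-40, -84, 0, 0, 0, 0], [-60, -126, 0, 0, 0, 0], [-80, -168, 0, 0, 0, 0], [-100, -208, 0, 0, 0, 0]],
  ],
)

```text
t: 2.55
eef_pos: [0.418, 0.1926, 0.279]
tcp_rot: [180.0, 0.0, 165.7]
contact_force: [1.4, -0.3, -0.2]
width: 0.0007
```

>>> servo_tool(
  rows=[
    [[-20, -42, 0, 0, 0, 0], [-40, -84, 0, 0, 0, 0], [-60, -126, 0, 0, 0, 0], [-80, -168, 0, 0, 0, 0], [-100, -208, 0, 0, 0, 0]],
  ],
)

```text
t: 3.05
eef_pos: [0.4636, -0.0337, 0.2791]
tcp_rot: [180.0, 0.1, 165.7]
contact_force: [0.7, 0.7, -0.2]
width: 0.0004
```

```bash
python3 -c "
from h import *
rem(-75,31,200);print(read_state()['qpos'])"
```

```text
t 3.05 m-frame [-138.   149.8  279.1] go [ -63.  -118.8   79.1] [ 0.02  0.06 -0.01] F [ 0.5  0.8 -0.2]
[-10.20192058  11.91230852   8.92547759 120.80213252  -2.49808004
  47.39309064  75.91171828]
```

>>> servo_tool(
  rows=[
    [[-20, -40, 0, 0, 0, 0], [-40, -80, 20, 0, 0, 0], [-56, -117, 60, 0, 0, 0], [-56, -117, 110, 0, 0, 0], [-56, -117, 130, 0, 0, 0]],
  ],
)

```text
t: 3.55
eef_pos: [0.4877, -0.1604, 0.1459]
tcp_rot: [-180.0, -0.1, 165.5]
contact_force: [-1.1, 0.2, 0.2]
width: 0.0006
```

>>> servo_tool(
  rows=[
    [[0, 0, 20, 0, 0, 0], [0, 0, 37, 0, 0, 0], [0, 0, 37, 0, 0, 0], [0, 0, 37, 0, 0, 0]],
  ],
)

```text
t: 3.95
eef_pos: [0.4889, -0.159, 0.1119]
tcp_rot: [-180.0, -0.0, 165.7]
contact_force: [0.2, 0.2, 0.3]
width: 0.0
```

Run:
```python
from h import *
rem(-75,31,112)
for n in('top','scene'):
    c=cap(n); im=c['image'][:,:,::-1].copy()
    for p in ((-75,31,112),(-26,-18,76.5),(26,-18,76.5),(26,18,76.5),(0,0,76.5),(-65,85,75),(-65,-85,75)):
        u=proj(c,G+M.T@(np.array(p)/1e3)); cv2.circle(im,tuple(int(round(v*16)) for v in u),12,(0,0,255),-1,shift=4)
    print(n,[(m['p'],m['position'],) for m in mark_of(n,'lever_grip')[:1]])
    im=im[110:290,230:430]
    cv2.imwrite(f'pics/{n}1.png',cv2.resize(im,None,fx=2,fy=2.5,interpolation=3) if 0 else cv2.resize(im,None,fx=3,fy=3,interpolation=2))
a=cv2.imread('pics/top1.png')[:, :400*1];b=cv2.imread('pics/scene1.png')
a=cv2.imread('pics/top1.png');cv2.imwrite('pics/ab1.png',cv2.resize(np.hstack([a,b]),(800,360)))
```

```text
t 3.95 m-frame [-82.5  34.7 111.9] go [-7.5 -3.7 -0.1] [-0.   -0.01 -0.01] F [0.1 0.3 0.3]
top [(0.57, [313.0, 199.6])]
scene [(0.61, [307.9, 200.1])]
```

View pics/ab1.png

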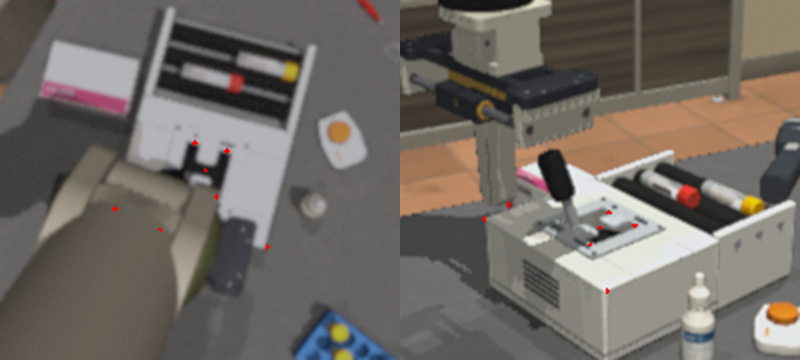

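>>> servo_tool(
  rows=[
    [[-10, -3, 0, 0, 0, 0], [-20, -3, 0, 0, 0, 0], [-25, -3, 0, 0, 0, 0], [-28, -3, 0, 0, 0, 0], [-31, -3, 0, 0, 0, 0]],
  ],
)

```text
t: 4.65
eef_pos: [0.5183, -0.1694, 0.1115]
tcp_rot: [-180.0, -0.0, 165.7]
contact_force: [0.0, -0.0, -0.2]
width: 0.0007
```

>>> servo_tool(
  rows=[
    [[-3, 0, 0, 0, 0, 0], [-6, 0, 0, 0, 0, 0], [-9, 0, 0, 0, 0, 0], [-12, 0, 0, 0, 0, 0], [-15, 0, 0, 0, 0, 0]],
  ],
)

```text
t: 5.15
eef_pos: [0.5326, -0.1731, 0.1116]
tcp_rot: [180.0, -0.0, 165.7]
contact_force: [-1.1, 0.9, 1.4]
width: 0.0002
```

>>> servo_tool(
  rows=[
    [[-2, 0, 0, 0, 0, 0], [-4, 0, 0, 0, 0, 0], [-6, 0, 0, 0, 0, 0], [-8, 0, 0, 0, 0, 0], [-10, 0, 0, 0, 0, 0]],
  ],
)

```text
t: 5.65
eef_pos: [0.5425, -0.1757, 0.1117]
tcp_rot: [-180.0, 0.0, 165.7]
contact_force: [-1.8, 0.2, 1.1]
width: 0.0003
```

```bash
cat >> h.py <<'E'
def look(f):
    ob=[];ims=[]
    for n in('top','scene'):
        c=cap(n);im=c['image'][:,:,::-1].copy()
        m=mark_of(n,'lever_grip')[:1]
        if m: ob.append((c,m[0]['position']));print(n,round(m[0]['p'],2),np.round(m[0]['position'],1))
        u=proj(c,G+M.T@np.array([0,0,.12]));x,y=int(u[0]),int(u[1])
        ims.append(cv2.resize(im[y-60:y+60,x-66:x+67],(400,361),interpolation=2))
    cv2.imwrite('pics/'+f,np.hstack(ims))
    if len(ob)==2:
        X=M@(tri(ob)-G)*1e3
        print('grip m',np.round(X,1),'f',round(np.arctan2(X[0],np.hypot(X[1],X[2]-15)),3),'s',round(-np.arctan2(X[1],X[2]-15),3))
E
python3 -c "
from h import *
rem(-19.5,31,112);look('l2.png')"
```

```text
t 5.65 m-frame [-26.4  31.8 111.7] go [-6.9 -0.8 -0.3] [-0.    0.01 -0.  ] F [-1.8 -0.2  1.1]
scene 0.7 [314.7 195.7]
```

View pics/l2.png

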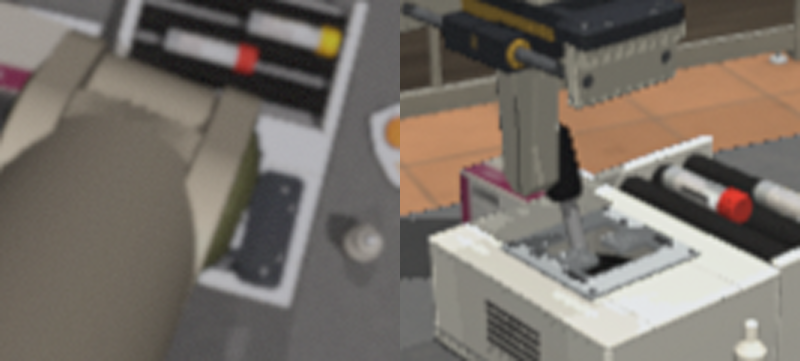

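>>> servo_tool(
  rows=[
    [[-2, 0, 0, 0, 0, 0], [-4, 0, 0, 0, 0, 0], [-6, 0, 0, 0, 0, 0], [-6, 0, 0, 0, 0, 0]],
  ],
)

```text
t: 6.25
eef_pos: [0.5486, -0.1772, 0.1116]
tcp_rot: [-180.0, 0.0, 165.7]
contact_force: [-0.7, 0.5, 1.4]
width: 0.0003
```

>>> servo_tool(
  rows=[
    [[10, 0, 0, 0, 0, 0], [35, 0, 0, 0, 0, 0], [60, 0, -30, 0, 0, 0], [60, 20, -80, 0, 0, 0], [60, 60, -80, 0, 0, 0]],
  ],
)

```text
t: 6.75
eef_pos: [0.5052, -0.1071, 0.196]
tcp_rot: [-180.0, 0.4, 165.3]
contact_force: [1.9, -0.9, 0.0]
width: 0.0002
```

```bash
python3 -c "
from h import *
rem(-7,75,112);look('l3.png')"
```

```text
t 6.75 m-frame [-79.6  89.  196. ] go [-72.1 -13.5  84.5] [-0.01  0.38 -0.37] F [ 2.  -0.4  0. ]
top 0.57 [317.  187.4]
scene 0.96 [315.4 194.3]
grip m [  1.5  35.8 120.7] f 0.014 s -0.327
```

View pics/l3.png

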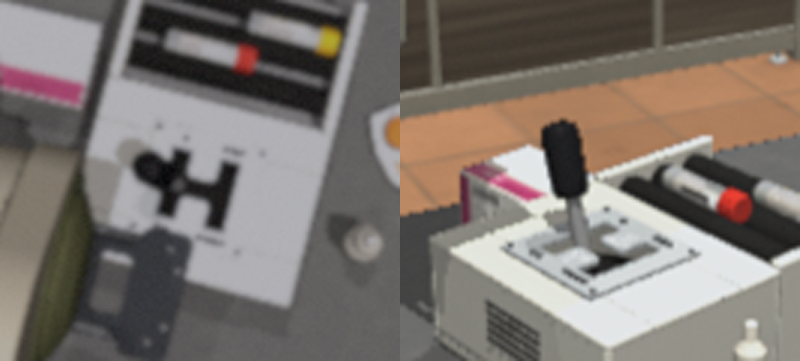

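>>> servo_tool(
  rows=[
    [[-40, 0, 20, 0, 0.2, 0], [-79, 0, 50, 0, 0.4, -0.4], [-79, 0, 80, 0, 0.4, -0.4], [-79, -5, 84, 0, 0.4, -0.4], [-79, -10, 84, 0, 0.4, -0.4]],
  ],
)

```text
t: 7.45
eef_pos: [0.5769, -0.1346, 0.1066]
tcp_rot: [-179.9, -0.6, 166.0]
contact_force: [-0.2, -0.8, 1.1]
width: 0.0002
```

>>> servo_tool(
  rows=[
    [[0, -3, 0, 0, 0, 0], [0, -6, 0, 0, 0, 0], [0, -9, 0, 0, 0, 0], [0, -12, 0, 0, 0, 0], [0, -14, 0, 0, 0, 0]],
  ],
)

```text
t: 7.95
eef_pos: [0.5757, -0.1472, 0.1082]
tcp_rot: [180.0, -0.3, 166.1]
contact_force: [0.4, -0.5, -0.4]
width: 0.0003
```

```bash
python3 -c "
from h import *
rem(0,60,112)"
```

```text
t 7.95 m-frame [ -1.3  67.6 108.2] go [-1.3 -7.6 -3.8] [ 0.   -0.35  0.4 ] F [ 0.5 -0.4 -0.4]
```

>>> servo_tool(
  rows=[
    [[-1, -3, -2, 0, -0.3, 0.4], [-1, -6, -3, 0, -0.3, 0.4], [-1, -9, -3, 0, -0.3, 0.4], [-1, -12, -3, 0, -0.3, 0.4], [-1, -15, -3, 0, -0.3, 0.4]],
  ],
)

```text
t: 8.45
eef_pos: [0.5731, -0.1617, 0.1107]
tcp_rot: [180.0, -0.1, 165.7]
contact_force: [0.5, 2.7, 1.7]
width: 0.0007
```

>>> servo_tool(
  rows=[
    [[0, -2, 0, 0, 0, 0], [0, -4, 0, 0, 0, 0], [0, -6, 0, 0, 0, 0], [0, -8, 0, 0, 0, 0], [0, -10, 0, 0, 0, 0]],
  ],
)

```text
t: 8.95
eef_pos: [0.5704, -0.1716, 0.1106]
tcp_rot: [-180.0, -0.1, 165.7]
contact_force: [0.3, 2.1, 1.7]
width: 0.0003
```

```bash
python3 -c "
from h import *
rem(0,1,112);look('l4.png')"
```

```text
t 8.95 m-frame [ -0.4  42.6 110.6] go [ -0.4 -41.6  -1.4] [-0.  -0.1 -0. ] F [-0.2  2.1  1.7]
top 0.49 [328.3 189.8]
scene 0.94 [320.4 195.2]
grip m [ -0.8  13.7 127.3] f -0.007 s -0.121
```

Moving across freely with about 2 N. I'll keep pushing.

>>> servo_tool(
  rows=[
    [[0, -3, 0, 0, 0, 0], [0, -6, 0, 0, 0, 0], [0, -9, 0, 0, 0, 0], [0, -12, 0, 0, 0, 0], [0, -15, 0, 0, 0, 0]],
  ],
)

```text
t: 9.65
eef_pos: [0.5667, -0.1863, 0.1106]
tcp_rot: [-180.0, -0.1, 165.7]
contact_force: [-0.0, 1.5, 1.0]
width: 0.0003
```

>>> servo_tool(
  rows=[
    [[0, -3, 0, 0, 0, 0], [0, -6, 0, 0, 0, 0], [0, -9, 0, 0, 0, 0], [0, -12, 0, 0, 0, 0], [0, -14, 0, 0, 0, 0]],
  ],
)

```text
t: 10.15
eef_pos: [0.5632, -0.1998, 0.1106]
tcp_rot: [-180.0, -0.1, 165.7]
contact_force: [-0.1, 2.2, 0.9]
width: 0.0005
```

```bash
python3 -c "
from h import *
rem(0,1,112);look('l5.png')"
```

```text
t 10.15 m-frame [ -0.5  13.5 110.6] go [ -0.5 -12.5  -1.4] [-0.   -0.1  -0.01] F [-0.6  2.1  0.9]
scene 0.88 [330.4 199.3]
```

>>> servo_tool(
  rows=[
    [[0, -2, 0, 0, 0, 0], [0, -4, 0, 0, 0, 0], [0, -6, 0, 0, 0, 0], [0, -8, 0, 0, 0, 0], [0, -8, 0, 0, 0, 0]],
  ],
)

```text
t: 10.85
eef_pos: [0.5612, -0.2076, 0.1106]
tcp_rot: [-180.0, -0.1, 165.7]
contact_force: [-0.2, 1.2, -0.2]
width: 0.0004
```

>>> servo_tool(
  rows=[
    [[0, -1, 0, 0, 0, 0], [0, -2, 0, 0, 0, 0], [0, -3, 0, 0, 0, 0], [0, -3, 0, 0, 0, 0]],
  ],
)

```text
t: 11.25
eef_pos: [0.5606, -0.2104, 0.1107]
tcp_rot: [-180.0, -0.1, 165.7]
contact_force: [1.0, 0.8, -0.7]
width: 0.0002
```

```bash
python3 -c "
from h import *
rem(0,1,112)"
```

```text
t 11.25 m-frame [ -0.4   2.6 110.7] go [-0.4 -1.6 -1.3] [-0.01 -0.1  -0.01] F [ 0.7  1.  -0.7]
```

>>> servo_tool(
  rows=[
    [[0, -1, 0, 0, 0, 0], [0, -2, 0, 0, 0, 0], [0, -2, 0, 0, 0, 0]],
  ],
)

```text
t: 11.55
eef_pos: [0.5601, -0.2123, 0.1107]
tcp_rot: [-180.0, -0.1, 165.7]
contact_force: [-0.1, 0.8, -1.1]
width: 0.0002
```

```bash
python3 -c "
from h import *
rem(0,1,112);look('l6.png')"
```

```text
t 11.55 m-frame [ -0.3   0.6 110.7] go [-0.3  0.4 -1.3] [-0.01 -0.09 -0.01] F [-0.3  0.8 -1.1]
scene 0.74 [336.9 203.6]
```

View pics/l6.png

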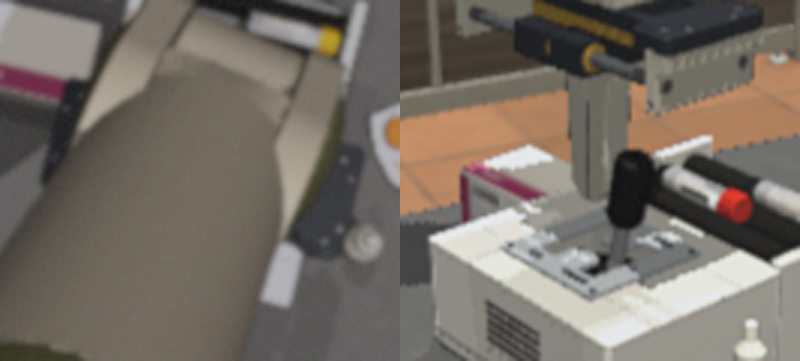

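```bash
python3 -c "
from h import *
c=cap('scene');print(mark_of('scene','lever_grip')[0]['position'])
for s in(-.29,.15,.2,.25,.29): print(s,proj(c,G+M.T@np.array([0,-.112*np.sin(s),.015+.112*np.cos(s)])))"
```

```text
[337.6, 203.4]
-0.29 [317.24994586 194.25911592]
0.15 [335.37218028 200.92521675]
0.2 [337.5231239  202.44430326]
0.25 [339.67072811 204.11308958]
0.29 [341.38195461 205.55367958]
```

>>> servo_tool(
  rows=[
    [[0, -1, 0, 0, 0, 0], [0, -2, 0, 0, 0, 0], [0, -2, 0, 0, 0, 0]],
  ],
)

```text
t: 12.15
eef_pos: [0.5596, -0.2142, 0.1106]
tcp_rot: [-180.0, -0.1, 165.7]
contact_force: [0.4, 0.9, -0.5]
width: 0.0004
```

>>> servo_tool(
  rows=[
    [[0, -1, 0, 0, 0, 0], [0, -2, 0, 0, 0, 0], [0, -2, 0, 0, 0, 0]],
  ],
)

```text
t: 12.45
eef_pos: [0.5591, -0.2162, 0.1107]
tcp_rot: [-180.0, -0.1, 165.7]
contact_force: [-1.2, 0.3, -0.7]
width: 0.0004
```

>>> servo_tool(
  rows=[
    [[0, -1, 0, 0, 0, 0], [0, -1, 0, 0, 0, 0]],
  ],
)

```text
t: 12.65
eef_pos: [0.5589, -0.2171, 0.1107]
tcp_rot: [-180.0, -0.1, 165.7]
contact_force: [0.2, 1.6, -0.6]
width: 0.0005
```

```bash
python3 -c "
from h import *
rem(0,1,112)
c=cap('scene');print(mark_of('scene','lever_grip')[0]['position'])"
```

```text
t 12.65 m-frame [ -0.4  -4.3 110.7] go [-0.4  5.3 -1.3] [-0.01 -0.09 -0.01] F [-0.2  1.6 -0.6]
[334.8, 205.4]
```

>>> servo_tool(
  rows=[
    [[0, -1, 0, 0, 0, 0], [0, -1, 0, 0, 0, 0]],
  ],
)

```text
t: 12.95
eef_pos: [0.5586, -0.2181, 0.1107]
tcp_rot: [-180.0, -0.1, 165.7]
contact_force: [0.9, 1.7, -0.9]
width: 0.0
```

>>> servo_tool(
  rows=[
    [[0, -1, 0, 0, 0, 0], [0, -1, 0, 0, 0, 0]],
  ],
)

```text
t: 13.15
eef_pos: [0.5584, -0.2191, 0.1106]
tcp_rot: [-180.0, -0.1, 165.7]
contact_force: [0.2, 2.2, -0.1]
width: 0.0004
```

```bash
python3 -c "
from h import *
rem(0,1,112)
c=cap('scene','s7.png');print(mark_of('scene','lever_grip')[0])
im=cv2.imread('pics/s7.png')[160:270,270:400];cv2.imwrite('pics/s7c.png',cv2.resize(im,None,fx=5,fy=5,interpolation=2))"
```

```text
t 13.15 m-frame [ -0.4  -6.4 110.6] go [-0.4  7.4 -1.4] [-0.   -0.09 -0.01] F [-0.3  2.2 -0.1]
{'position': [338.9, 206.2], 'p': 0.62}
```

View pics/s7c.png

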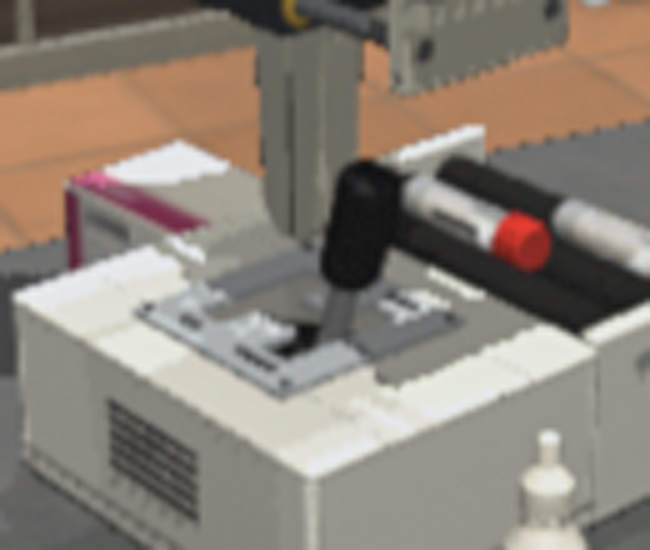

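>>> servo_tool(
  rows=[
    [[0, 8, 0, 0, 0, 0], [0, 30, 0, 0, 0, 0], [0, 30, -45, 0, 0, 0], [0, 30, -90, 0, 0, 0], [40, 30, -90, 0, 0, 0]],
  ],
)

```text
t: 13.75
eef_pos: [0.5339, -0.1811, 0.2058]
tcp_rot: [-180.0, 0.6, 165.8]
contact_force: [-0.3, 0.5, -0.9]
width: 0.0006
```

>>> servo_tool(
  rows=[
    [[40, 0, 0, 0, 0, 0], [80, 0, 0, 0, 0, 0], [80, -20, 0, 0, 0, 0], [80, -20, 0, 0, 0, 0]],
  ],
)

```text
t: 14.15
eef_pos: [0.4437, -0.1808, 0.2015]
tcp_rot: [-180.0, -0.0, 165.6]
contact_force: [0.5, -1.2, 0.2]
width: 0.0002
```

```bash
python3 -c "
from h import *
rem(-60,-28,112);look('l8.png')"
```

```text
t 14.15 m-frame [-120.9    2.4  201.5] go [-61.  -30.3  89.5] [-0.03 -0.04 -0.12] F [ 0.8 -1.   0.2]
top 0.96 [347.3 196.9]
scene 0.87 [339.1 205.8]
grip m [ -2.  -30.5 122.1] f -0.018 s 0.277
```

View pics/l8.png

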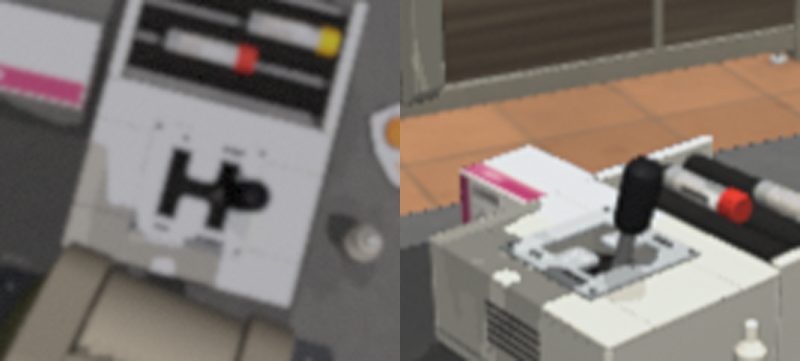

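>>> servo_tool(
  rows=[
    [[-30, -16, 20, 0, 0, 0], [-60, -32, 50, 0, 0, 0], [-60, -32, 80, 0, 0, 0], [-60, -32, 90, 0, 0, 0], [-60, -32, 90, 0, 0, 0]],
  ],
)

```text
t: 14.85
eef_pos: [0.494, -0.2244, 0.1092]
tcp_rot: [180.0, -0.3, 165.7]
contact_force: [0.3, 0.4, -0.3]
width: 0.0002
```

>>> servo_tool(
  rows=[
    [[-10, 0, 0, 0, 0, 0], [-20, 0, 0, 0, 0, 0], [-30, 0, 0, 0, 0, 0], [-34, 0, 0, 0, 0, 0], [-37, 0, 0, 0, 0, 0]],
  ],
)

```text
t: 15.35
eef_pos: [0.5315, -0.2346, 0.1111]
tcp_rot: [-180.0, -0.0, 165.7]
contact_force: [0.1, -0.2, 1.2]
width: 0.0003
```

>>> servo_tool(
  rows=[
    [[-3, 0, 0, 0, 0, 0], [-6, 0, 0, 0, 0, 0], [-9, 0, 0, 0, 0, 0], [-12, 0, 0, 0, 0, 0], [-15, 0, 0, 0, 0, 0]],
  ],
)

```text
t: 15.85
eef_pos: [0.5453, -0.2384, 0.1106]
tcp_rot: [-180.0, -0.1, 165.7]
contact_force: [-1.8, 0.2, 0.9]
width: 0.0003
```

```bash
python3 -c "
from h import *
rem(12,-30,112);look('l9.png')"
```

```text
t 15.85 m-frame [ -8.3 -28.4 110.6] go [-20.3  -1.6  -1.4] [-0.01 -0.11 -0.02] F [-1.8 -0.3  0.9]
scene 0.65 [345.  203.6]
```

>>> servo_tool(
  rows=[
    [[-3, 0, 0, 0, 0, 0], [-6, 0, 0, 0, 0, 0], [-9, 0, 0, 0, 0, 0], [-12, 0, 0, 0, 0, 0], [-14, 0, 0, 0, 0, 0]],
  ],
)

```text
t: 16.55
eef_pos: [0.5591, -0.2417, 0.1105]
tcp_rot: [180.0, -0.1, 165.7]
contact_force: [-0.7, 0.6, -0.9]
width: 0.0004
```

>>> servo_tool(
  rows=[
    [[-1, 0, 0, 0, 0, 0], [-2, 0, 0, 0, 0, 0], [-3, 0, 0, 0, 0, 0], [-3, 0, 0, 0, 0, 0]],
  ],
)

```text
t: 16.95
eef_pos: [0.5618, -0.2425, 0.1107]
tcp_rot: [-180.0, -0.1, 165.7]
contact_force: [-1.2, -0.1, -0.4]
width: 0.0001
```

>>> servo_tool(
  rows=[
    [[-1, 0, 0, 0, 0, 0], [-2, 0, 0, 0, 0, 0], [-2, 0, 0, 0, 0, 0]],
  ],
)

```text
t: 17.25
eef_pos: [0.5636, -0.2429, 0.1106]
tcp_rot: [180.0, -0.1, 165.7]
contact_force: [-1.9, 0.4, -0.4]
width: 0.0004
```

```bash
python3 -c "
from h import *
rem(12,-30,112);look('l10.png')"
```

```text
t 17.25 m-frame [ 10.6 -28.2 110.6] go [-1.4 -1.8 -1.4] [ 0.   -0.11  0.  ] F [-2.  -0.1 -0.4]
scene 0.77 [353.9 202.9]
```

Still light; I'll advance in 1 mm steps until the force rises.

>>> servo_tool(
  rows=[
    [[-1, 0, 0, 0, 0, 0], [-2, 0, 0, 0, 0, 0], [-2, 0, 0, 0, 0, 0]],
  ],
)

```text
t: 17.75
eef_pos: [0.5647, -0.2432, 0.1103]
tcp_rot: [180.0, -0.2, 165.7]
contact_force: [-4.1, 1.9, -0.3]
width: 0.0001
```

>>> servo_tool(
  rows=[
    [[-1, 0, 0, 0, 0, 0], [-1, 0, 0, 0, 0, 0]],
  ],
)

```text
t: 17.95
eef_pos: [0.565, -0.2433, 0.1102]
tcp_rot: [180.0, -0.3, 165.7]
contact_force: [-6.4, 1.6, 1.2]
width: 0.0002
```

>>> servo_tool(
  rows=[
    [[-1, 0, 0, 0, 0, 0], [-1, 0, 0, 0, 0, 0]],
  ],
)

```text
t: 18.15
eef_pos: [0.5653, -0.2434, 0.1101]
tcp_rot: [180.0, -0.4, 165.7]
contact_force: [-8.5, 2.2, 1.7]
width: 0.0009
```

```bash
python3 -c "
from h import *
rem(12,-30,112);look('l11.png')
c=cap('scene')
for f in (0,.2,.25,.3,.33):
  s=.28;L=.112;print(f,proj(c,G+M.T@np.array([L*np.sin(f),-L*np.cos(f)*np.sin(s),.015+L*np.cos(f)*np.cos(s)])))"
```

```text
t 18.15 m-frame [ 12.3 -28.2 110.1] go [ 0.4 -1.8 -1.9] [ 0.02 -0.35 -0.02] F [-8.8 -0.   1.7]
top 0.57 [275.2 150.3]
scene 0.66 [355.1 202.9]
grip m [104.9 116.4  44.5] f 0.718 s -1.323
0 [340.95493387 205.18485409]
0.2 [350.39395324 202.51915284]
0.25 [352.58287115 202.19997967]
0.3 [354.69208718 202.01856901]
0.33 [355.91727229 201.97529577]
```

The force is rising against the slot end exactly where I expected it (x ≈ 12 mm). Now I'll back off and check.

>>> servo_tool(
  rows=[
    [[10, 0, 0, 0, 0, 0], [40, 0, 0, 0, 0, 0], [80, 0, 0, 0, 0, 0], [90, 0, -40, 0, 0, 0], [130, 10, -90, 0, 0, 0]],
  ],
)

```text
t: 18.9
eef_pos: [0.4535, -0.2076, 0.1902]
tcp_rot: [-180.0, 0.0, 165.7]
contact_force: [0.5, 1.0, 0.8]
width: 0.0005
```

>>> servo_tool(
  rows=[
    [[30, 20, 0, 0, 0, 0], [30, 20, 0, 0, 0, 0], [30, 20, 0, 0, 0, 0], [30, 20, 0, 0, 0, 0]],
  ],
)

```text
t: 19.3
eef_pos: [0.4296, -0.1804, 0.1896]
tcp_rot: [-180.0, 0.0, 165.7]
contact_force: [-0.4, -0.1, -0.5]
width: 0.0004
```

```bash
python3 -c "
from h import *
rem(12,-30,112);look('l12.png')
for n in('top','scene'):
  for th in('dropper_1','kit_box_2','cartridge_1'):print(n,th,[np.round(m['position'],1) for m in mark_of(n,th)[:1]])"
```

```text
t 19.3 m-frame [-134.7   -0.7  189.6] go [-146.7  -29.3   77.6] [-0.02  0.01  0.  ] F [-0.3 -0.2 -0.5]
top 0.61 [348.7 179.7]
scene 0.95 [353.2 205.9]
grip m [ 35.4 -25.3 108.4] f 0.351 s 0.264
top dropper_1 [array([384.5, 213.2])]
top kit_box_2 [array([275.9, 150.2])]
top cartridge_1 [array([399.3, 178.2])]
scene dropper_1 []
scene kit_box_2 [array([309.3, 217.1])]
scene cartridge_1 [array([417.8, 277.8])]
```

View pics/l12.png

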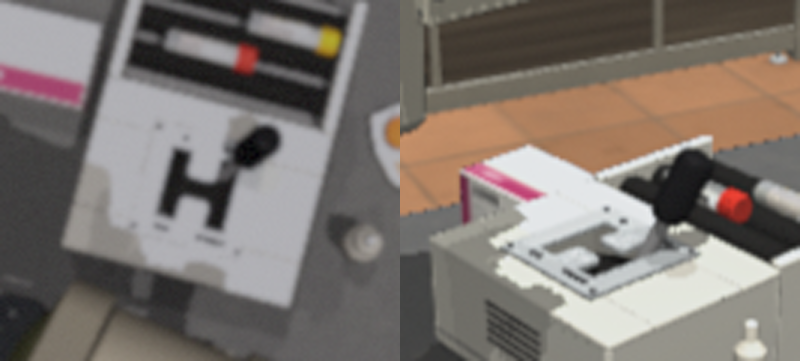

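The lever stands in the far right slot, nothing is touching it, and the bystanders haven't moved.

```bash
python3 -c "
from bench import *
print(finish_job())"
```

```text
the job is handed in; nothing more can be done
None
```

The lever is in the third slot, and the job is handed in at about 19 s of the 54 s allowed; no verdict was reported.

**How it went:** I pushed the lever in three strokes with the shut fingers: forward out of slot two, right across the middle channel, then forward into the third slot. The sideways push never met a clear stop. I ended it when the cameras put the lever in the right leg, at a side tilt of about 0.28 rad. On the last stroke the force rose to about 9 N against the slot's end, where the geometry put it. Every other reading during the pushes was about 3 N or less, against the 45 N limit.

**Final checks:** After I backed off, the cameras put the lever at a forward tilt of about 0.35 rad (0.26 needed) and a side tilt of about 0.26 rad (0.22 needed). These estimates carry a few hundredths of error; the forward one is slightly past the slot's end at 0.32. The last picture shows the lever at the far right end, the arm clear of it and contact force near zero.

**Bystanders:** All three sit within about 4 pixels of where they started in the top view. The network missed the dropper bottle in the last scene view, but the top picture shows it still standing.

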